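# Put away the scraper that fits the free slot

## Robot

A 6-joint arm with a two-finger parallel gripper is mounted at the origin on the work surface. World frame = base frame: x ahead of the robot, y to its left, z up, the work surface at z = 0. Lengths are in m, angles in rad, forces in N, time in s.
With the tool pointing down it reaches from about 0.275 to 0.975 m from the base axis. Payload 8.4 kg.
Tool frame: the origin (TCP) lies between the finger pads, 19 mm behind the fingertips; this is the grasp point; y points along the fingers, z is the direction in which the jaws open and shut, and the axes are right-handed (so a half turn about y gives the same grasp; the last joint's range is limited). The gripper opens to 92 mm and grips with 3 to 60 N. Pads are 20 mm wide; open, the fingers measure 128 mm over their backs; the gripper's body (75 mm by 189 mm) begins 69 mm behind the grasp point.
Start: joints at [1.253, 0.353, 1.633, -0, 1.155, -0.002], TCP at [0.194, 0.594, 0.233] pointing down, gripper open.
Joint ranges: [-2.63, 2.63], [-0.92, 2.1], [0.06, 2.66], [-1.3, 4.44], [0, 2.69], [-3.02, 3.02]. Speed limits (rad/s): [2.22, 2.22, 2.79, 3.14, 3.14, 3.14].

## Interface

Orientations are given as a unit quaternion [x, y, z, w].
In Python, from rig import bot gives the robot as it stands.
- The arm moves only by the tool drive_tool, never from a script. Its argument "deltas" is a list of rows, each a list of 2 entries, a list of its own where there are three numbers: the shift along the tool's x, y, z in mm, then the turn about the tool's y in rad. In form: [[[tx, ty, tz], spin], ...]. A call has 1 to 20 rows; each row is the pose to reach, as a shift and turn from the pose commanded when the call began, along the tool's axes at that moment; what a row does not reach only later rows make up. A row lasts 1/8 s, in which the tool goes at most 62.5 mm and 10.7 degrees, less where a joint would pass 70% of its speed; a pose out of reach is approached as far as the arm can. A call with a gripper value outside its range is refused whole. "grip" is the closure, from 0 (fully open) to 1 (shut), set as the call begins (left out, the last holds). The fingers move at their own pace and stop on an object; "squeeze" is the grip in N (left out, the last holds). Time passes only in rows, so rows that repeat a pose let the fingers close. It gives the time, the measured TCP pose, the force and the opening at its end, in the units of the state.
- bot.get_obs(): the state, without advancing time (a new reading comes with each control period).
- bot.read_camera(name): name is "side" or "top"; returns a dict with "frame" (480x640x3 uint8, red, green, blue), "vfov" (degrees; the focal length in pixels is half the picture's height over the tangent of half this angle, whatever the lens; pixels are square), "cx", "cy" (the principal point, pixels), "dist" ([k1, k2, p1, p2, k3] as OpenCV has them; the pictures are not rectified), "camera_from_world" (4x4, takes a point from world to camera coordinates). Camera axes: x right, y up, looking along -z (the intrinsics and any distortion apply to the point x, -y, -z); pixel columns grow to the right and rows downward; lengths in m; the calibration is good to about 2 mm. A picture is of the moment at which its call begins. There is no depth.
- bot.close_job(): hands the job in, once; it reports no verdict.
The state is a dict: "time": time; "joints": joint angles; "joint_velocities": joint speeds; "joint_efforts": joint torques, N m; "eef_pos": TCP position; "orientation": TCP orientation; "ft_force": force on the tool from outside, world axes, zero at the start; "wrist_torque": the same for the moment, N m; "width": finger opening in m.
Only numpy, scipy, OpenCV 4.12 (cv2) and the standard library are available. Lean on these libraries where they do the work, as an engineer would, in place of code of your own. Each camera call takes 0.05 s, during which the arm holds its last target. There are 200 camera calls.

## Task

One of the two rack slots is taken by a file: find the scraper whose blade width belongs to the free slot, draw it out from under the low riser, and lay it flat on the open bench, clear of the riser, and let go. Then take it up again by its handle and slide it blade-first into the free slot until it is fully home, handle against the cover. Leave the file, the other scraper and the things standing around where they are.

Things in the scene. Friction and masses are not known exactly. Their poses are not given: they have to be found in the camera images.
- scraper_wide: the wide scraper (sizes in mm): flat steel blade 60 wide, 70 long, 5 thick; beech handle 28 wide, 90 long, 24 high; 160 g +-25 %. Blade and handle are flush underneath, it lies flat. Origin: underside, centre line, where blade meets handle; x along the blade (blade x 0 to 70, handle 0 to -90), z up. Centre of mass at x about 7 to 14. Starts under the riser handle-first, blade sticking out
- scraper_narrow: the narrow scraper (sizes in mm): flat steel blade 40 wide, 70 long, 5 thick; beech handle 28 wide, 90 long, 24 high; 120 g +-25 %. Blade and handle are flush underneath, it lies flat. Origin: underside, centre line, where blade meets handle; x along the blade (blade x 0 to 70, handle 0 to -90), z up. Centre of mass at x about 7 to 14. Starts under the riser handle-first, blade sticking out
- scraper_wide_handle (a point): centre of the handle of the wide scraper, 45 mm behind the scraper's origin and 12 mm above its underside
- scraper_narrow_handle (a point): centre of the handle of the narrow scraper, 45 mm behind the scraper's origin and 12 mm above its underside
- scraper_wide_butt (a point): butt (free end) of the handle of the wide scraper, 90 mm behind the scraper's origin and 12 mm above its underside
- scraper_narrow_butt (a point): butt (free end) of the handle of the narrow scraper, 90 mm behind the scraper's origin and 12 mm above its underside
- slot_wide: the wide fixed wooden slot block (sizes in mm); level slot 65 wide, 10 high, 77 deep, floor 20 above bench, clear cover 8 thick on top. Origin: block's underside (10 above bench), slot's centre line, in the plane of the mouth (cover's front edge); x into the slot, z up. Floor runs on as an open sill to x = -22, 101 wide. Scraper home = handle front against the cover: its origin at x 0, z 10 here
- slot_narrow: the narrow fixed wooden slot block (sizes in mm); level slot 45 wide, 10 high, 77 deep, floor 20 above bench, clear cover 8 thick on top. Origin: block's underside (10 above bench), slot's centre line, in the plane of the mouth (cover's front edge); x into the slot, z up. Floor runs on as an open sill to x = -22, 81 wide. Scraper home = handle front against the cover: its origin at x 0, z 10 here
- file: loose flat steel file 120 x 22 x 5 mm with a black handle 24 wide, 70 long, 18 mm high sticking out of the slot it occupies. Origin: underside of the steel's middle, about 13 mm inside that slot's mouth on its centre line; x into the slot; the handle ends 125 mm behind the origin
- riser: fixed low plywood riser (mm) 140 deep, 270 wide, roof underside 34 and top 46 above bench, closed at back and sides; a drill case 40 high on top, 60 mm back from the front edge. Origin: centre of its footprint; open front at x = -70, facing -x. The scrapers lie under it side by side, about 120 mm apart, handles hidden, blades outside
- jar: closed glass jar, 56 mm across, 75 high, a bystander. Origin: centre of its underside
- tape_measure: black tape measure, 65 x 35 mm, 60 high, a bystander. Origin: centre of its underside
- offcut: wooden offcut lying flat, 110 x 50 x 22 mm, a bystander. Origin: centre of its underside
Mind the look-alikes: they are no part of the job. Leave any blue, green or turquoise look-alike of the scraper_narrow alone.

How it is judged:
On the way, in this order (a step that is already met when the one before it is completed fails the run):
1. the scraper that belongs to the free slot lies flat on the bench, clear of the riser's front, at rest and not touched by the fingers (((horizontal distance between file and slot_narrow below 0.05 m and x of each of scraper_wide_butt, scraper_wide in the frame of riser below -0.073 m and height (world z) of scraper_wide below 0.006 m and angle between scraper_wide's own z axis and vertical below 0.1 rad and contact force between scraper_wide and the fingers below 0.05 N and linear speed of scraper_wide below 0.02 m/s) or (horizontal distance between file and slot_wide below 0.05 m and x of each of scraper_narrow_butt, scraper_narrow in the frame of riser below -0.073 m and height (world z) of scraper_narrow below 0.006 m and angle between scraper_narrow's own z axis and vertical below 0.1 rad and contact force between scraper_narrow and the fingers below 0.05 N and linear speed of scraper_narrow below 0.02 m/s))), for 0.2 s.
2. that scraper is held again, now by its handle (TCP within 55 mm of the handle's centre), lifted at least 12 mm off the bench (((horizontal distance between file and slot_narrow below 0.05 m and contact force between scraper_wide and the fingers above 1 N and height (world z) of scraper_wide above 0.012 m and distance between the grasp point and scraper_wide_handle below 0.055 m) or (horizontal distance between file and slot_wide below 0.05 m and contact force between scraper_narrow and the fingers above 1 N and height (world z) of scraper_narrow above 0.012 m and distance between the grasp point and scraper_narrow_handle below 0.055 m))), for 0.2 s.
At the end, for the whole second after the job is handed in: The scraper of the free slot's width is in that slot blade-first and fully home (handle within 5 mm of the cover), centred within 7 mm, aligned within 0.12 rad, at rest and released; the file (within 15 mm) and the other scraper (within 20 mm) are where they were (((horizontal distance between file and slot_narrow below 0.05 m and x of scraper_wide in the frame of slot_wide between -0.005 and 0.004 m and y of scraper_wide in the frame of slot_wide between -0.007 and 0.007 m and z of scraper_wide in the frame of slot_wide between 0.004 and 0.016 m and angle between the x axis of scraper_wide and the x axis of slot_wide, either way round below 0.12 rad and linear speed of scraper_wide below 0.01 m/s and x of scraper_wide_butt in the frame of slot_wide below -0.05 m and angle between scraper_wide's own z axis and vertical below 0.12 rad and contact force between scraper_wide and the fingers below 0.05 N and distance of scraper_narrow from where it was at the start of the episode below 0.02 m and distance of file from where it was at the start of the episode below 0.015 m) or (horizontal distance between file and slot_wide below 0.05 m and x of scraper_narrow in the frame of slot_narrow between -0.005 and 0.004 m and y of scraper_narrow in the frame of slot_narrow between -0.007 and 0.007 m and z of scraper_narrow in the frame of slot_narrow between 0.004 and 0.016 m and angle between the x axis of scraper_narrow and the x axis of slot_narrow, either way round below 0.12 rad and linear speed of scraper_narrow below 0.01 m/s and x of scraper_narrow_butt in the frame of slot_narrow below -0.05 m and angle between scraper_narrow's own z axis and vertical below 0.12 rad and contact force between scraper_narrow and the fingers below 0.05 N and distance of scraper_wide from where it was at the start of the episode below 0.02 m and distance of file from where it was at the start of the episode below 0.015 m))); the robot touches nothing.
It fails at once if the scraper that does not belong to the free slot is moved by more than 20 mm ((horizontal distance between file and slot_narrow below 0.05 m and distance of scraper_narrow from where it was at the start of the episode above 0.02 m) or (horizontal distance between file and slot_wide below 0.05 m and distance of scraper_wide from where it was at the start of the episode above 0.02 m)).
It fails at once if the file is moved by more than 15 mm (distance of file from where it was at the start of the episode above 0.015 m).
It fails at once if a bystander is moved by more than 30 mm (distance of any of jar, tape_measure, offcut from where it was at the start of the episode above 0.03 m).
It also fails if it takes over 62 s, if anything falls off the work surface, if the arm or the gripper's body presses on something with over 40 N, if the wrist force passes 120 N, or if a joint passes its speed limit or range.

## Working session

There is one attempt and no reset: what is moved stays moved. The work goes in short steps, Python scripts to look and compute and a tool call to move; the robot and the scene stay as the last step left them, time stands still between calls to the robot, and variables do not carry over. Pictures are saved under pics/ and viewed, about 8 in all and at most 12, crops included, and the job is handed in when it is done.

Besides the shell and the picture viewer there is one more tool, called after "Call:" as name(argument=value, ...) on one line, values as JSON. drive_tool: Moves the arm, as the interface text tells. Its arguments: {"type":"object","properties":{"deltas":{"type":"array"},"grip":{"type":"number"},"squeeze":{"type":"number"}},"required":["deltas"]}

```bash
mkdir -p pics; ls; cat > h.py <<'E'
import numpy as np, cv2
from rig import bot
def cam(n):
    c=bot.read_camera(n); f=240/np.tan(np.radians(c["vfov"])/2)
    c["K"]=np.array([[f,0,c["cx"]],[0,f,c["cy"]],[0,0,1]]); c["d"]=np.array(c["dist"],float)
    c["T"]=np.array(c["camera_from_world"]); return c
def ray(c,uv,z):
    p=cv2.undistortPoints(np.array(uv,float).reshape(-1,1,2),c["K"],c["d"]).reshape(-1,2)
    R=c["T"][:3,:3]; o=-R.T@c["T"][:3,3]
    d=np.c_[p[:,0],-p[:,1],-np.ones(len(p))]@R
    return o+d*((z-o[2])/d[:,2])[:,None]
def proj(c,P):
    q=np.array(P,float).reshape(-1,3)@c["T"][:3,:3].T+c["T"][:3,3]; q=q*[1,-1,-1]
    return cv2.projectPoints(q,np.zeros(3),np.zeros(3),c["K"],c["d"])[0].reshape(-1,2)
def save(c,n): cv2.imwrite("pics/"+n,c["frame"][:,:,::-1])
E
python3 - <<'E'
from h import *
for n in("top","side"):
    c=cam(n); save(c,n+"0.png"); T=c["T"]; print(n,c["vfov"],c["dist"],-T[:3,:3].T@T[:3,3]); 
o=bot.get_obs(); print(o)
E
```

```text
pics
top 49.668557624666185 [-0.06673344  0.          0.          0.          0.        ] [0.286101   0.0154553  1.26973585]
side 51.08391550833404 [0.03214592 0.         0.         0.         0.        ] [ 0.50347908 -0.82636031  0.87533696]
{'time': 0.1, 'joints': array([ 1.25258917e+00,  3.53601822e-01,  1.63404608e+00, -1.84036391e-05,
        1.15521683e+00, -2.42565072e-03]), 'joint_velocities': array([-5.93485532e-05, -2.89893763e-03, -9.91690543e-04,  8.87868373e-04,
       -1.53627303e-03,  6.12183786e-04]), 'joint_efforts': array([ 4.21824871e-04, -5.94900477e+01, -3.34930694e+01,  6.98181102e-02,
        1.83932064e-02, -3.29617387e-05]), 'eef_pos': array([0.19398769, 0.59368678, 0.23263029]), 'orientation': array([ 0.69875637, -0.11124562,  0.11111378, -0.69786651]), 'ft_force': array([-0.30005284, -0.06569602, -0.49975786]), 'wrist_torque': array([-0.01867484, -0.00343572, -0.03072344]), 'width': 0.0920235853806866}
```

View pics/top0.png

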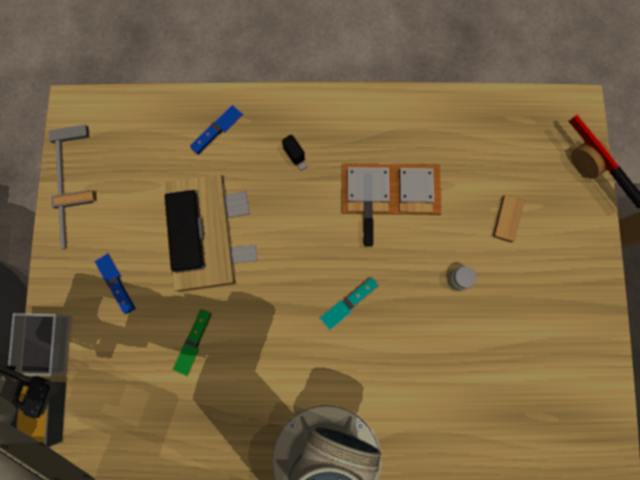

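View pics/side0.png

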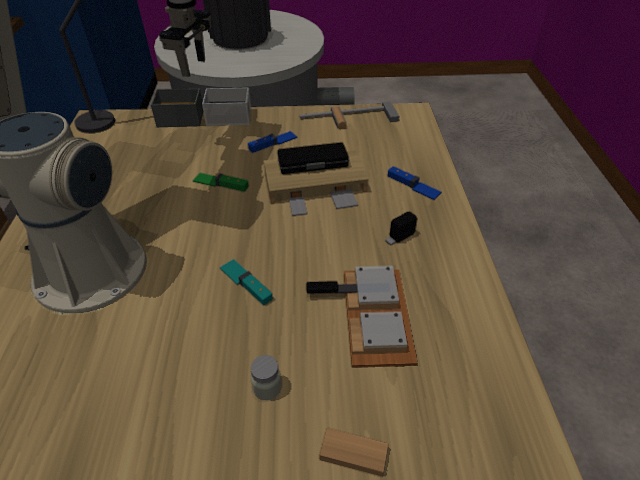

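The top view shows the riser at (200,232) opening to the right. The blades are at (237,204), the wider one, and (244,254). The rack is at (392,188) with the file in its left slot, and the right slot (417,186) is free. Next I measure these.

```bash
python3 - <<'E'
from h import *
c=cam("top"); im=c["frame"]; hsv=cv2.cvtColor(im,cv2.COLOR_RGB2HSV)
m=((hsv[:,:,1]<45)&(hsv[:,:,2]>75)).astype(np.uint8)
m[:150]=0; m[300:]=0; m[:,:200]=0; m[:,480:]=0
n,l,s,ce=cv2.connectedComponentsWithStats(m)
for i in range(1,n):
    if s[i,4]<60: continue
    z=.005 if s[i,0]<300 else .038
    pts=np.argwhere(l==i)[:,::-1]; w=ray(c,pts,z)[:,:2]
    r=cv2.minAreaRect((w*1000).astype(np.float32)); print(s[i],z,r)
    q=cv2.boxPoints(r); print(q.round(0).tolist())
crop=lambda x0,y0,x1,y1,k:cv2.resize(im[y0:y1,x0:x1],None,fx=k,fy=k,interpolation=cv2.INTER_CUBIC)
a=crop(160,165,270,295,4); b=crop(335,155,450,255,3)
H=max(a.shape[0],b.shape[0]); pad=lambda t:cv2.copyMakeBorder(t,0,H-t.shape[0],0,0,0)
cv2.imwrite("pics/crop0.png",np.hstack([pad(a),pad(b)])[:,:,::-1])
E
```

```text
[ 348  168   40   34 1278] 0.038 ((652.7896728515625, -102.87704467773438), (96.87126159667969, 84.3324203491211), 88.61811828613281)
[[609.0, -150.0], [694.0, -152.0], [696.0, -55.0], [612.0, -53.0]]
[ 400  169   33   33 1022] 0.038 ((652.7456665039062, -223.11602783203125), (79.27293395996094, 82.33439636230469), 88.3285140991211)
[[610.0, -262.0], [693.0, -264.0], [695.0, -185.0], [613.0, -182.0]]
[225 192  24  25 470] 0.005 ((610.5468139648438, 225.67637634277344), (57.16487503051758, 54.131832122802734), 10.078194618225098)
[[578.0, 247.0], [587.0, 194.0], [643.0, 204.0], [634.0, 257.0]]
[231 246  25  17 358] 0.005 ((484.43865966796875, 203.8304443359375), (36.5899658203125, 60.73672103881836), 6.618041038513184)
[[463.0, 232.0], [470.0, 172.0], [506.0, 176.0], [499.0, 236.0]]
[455 267  21  21 348] 0.038 ((423.8860168457031, -333.34014892578125), (48.7233772277832, 48.012855529785156), 89.9725341796875)
[[400.0, -358.0], [448.0, -358.0], [448.0, -309.0], [400.0, -309.0]]
```

View pics/crop0.png

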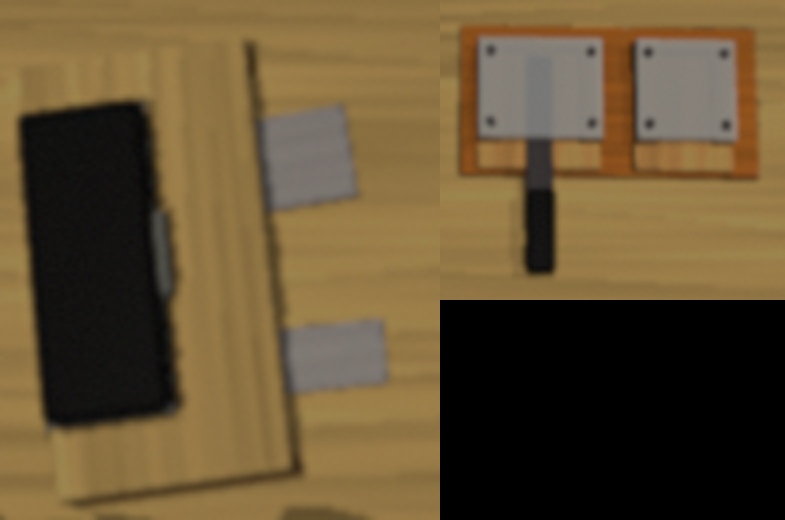

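The free slot is the narrow one (its cover is about 79 mm wide). Its mouth is at about (0.611, -0.222), with the axis at about -1.6°. The narrow scraper is the lower blade, tip at about (0.488, 0.173). Next is a helper that turns targets into tool-frame deltas.

```bash
cat >> h.py <<'E'
from scipy.spatial.transform import Rotation as Ro
def goto(p,yaw):
    """tool-frame shift (mm) and spin to put the TCP at p with the blade axis (perp. to jaws) at world yaw (rad, mod pi)"""
    o=bot.get_obs(); R=Ro.from_quat(o["orientation"]).as_matrix()
    z=R[:,2]; cur=np.arctan2(z[1],z[0])
    dy=(yaw+np.pi/2-cur+np.pi/2)%np.pi-np.pi/2   # about world z up
    t=R.T@(np.array(p)-o["eef_pos"])*1000
    print("t",t.round(1),"spin",round(float(-dy if R[2,1]<0 else dy),3),"or +-pi")
    print("eef",o["eef_pos"].round(4),"yaw",round(float(cur-np.pi/2),3),"j",o["joints"].round(2),"tool axes\n",R.round(3))
E
python3 - <<'E'
from h import *
goto([.4855,.198,.10],np.radians(-83.4))
c=cam("top")
print(ray(c,[[378,280],[325,327],[300,165]],.02).round(3), ray(c,[[222,177],[234,284]],.046).round(4))
E
```

```text
t [ 400.   133.  -285.5] spin 1.14 or +-pi
eef [0.194  0.5937 0.2327] yaw -0.316 j [ 1.25  0.35  1.63  0.    1.16 -0.  ] tool axes
 [[ 0.951 -0.     0.311]
 [-0.311 -0.001  0.951]
 [-0.    -1.    -0.001]]
[[ 0.418 -0.127  0.02 ]
 [ 0.306  0.001  0.02 ]
 [ 0.709  0.065  0.02 ]] [[0.6689 0.256  0.046 ]
 [0.4049 0.2172 0.046 ]]
```

Call:
drive_tool(deltas=[[[57, 0, -41], 0.16], [[114, 0, -82], 0.33], [[171, 0, -122], 0.49], [[228, 0, -163], 0.65], [[285, 0, -204], 0.81], [[343, 0, -245], 0.98], [[400, 0, -285], 1.14], [[400, 0, -285], 1.14], [[400, 60, -285], 1.14], [[400, 110, -285], 1.14], [[400, 133, -285], 1.14], [[400, 133, -285], 1.14], [[400, 133, -285], 1.14]], grip=0)

```text
time: 1.82
eef_pos: [0.4865, 0.1993, 0.1012]
orientation: [-0.528, 0.47, -0.471, 0.528]
ft_force: [0.2, -0.1, -0.4]
width: 0.0922
```

```bash
python3 - <<'E'
from h import *
goto([.4855,.198,.021],np.radians(-83.4))
s=cam("side"); im=s["frame"]
cv2.imwrite("pics/s1.png",cv2.resize(im[90:250,230:400],None,fx=4,fy=4,interpolation=cv2.INTER_CUBIC)[:600,:,::-1])
E
```

```text
t [ 1.2 80.2 -1.2] spin -0.0 or +-pi
eef [0.4865 0.1993 0.1012] yaw -1.456 j [0.39 0.37 1.96 0.   0.81 0.27] tool axes
 [[ 0.115  0.001  0.993]
 [-0.993  0.     0.115]
 [-0.    -1.     0.001]]
```

View pics/s1.png

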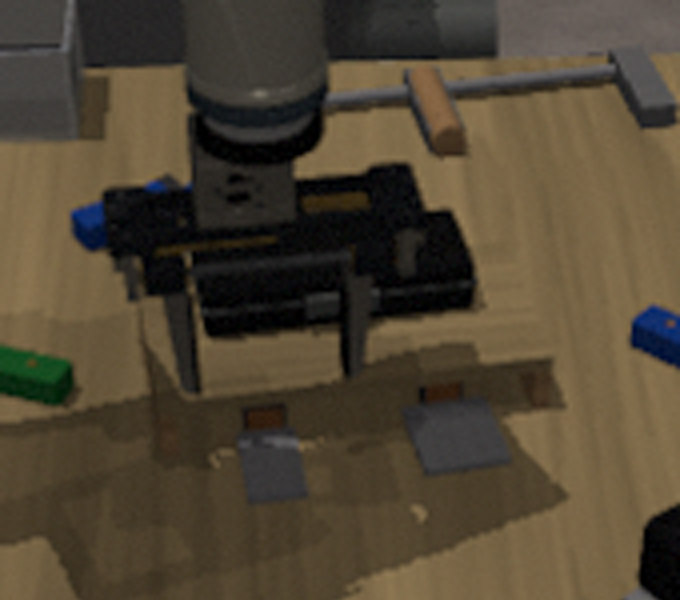

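The gripper is centred on the narrow blade (close-up 270,465), and both fingers clear the wide blade (455,435). Descending and closing.

Call:
drive_tool(deltas=[[[2, 40, -1], 0], [[3, 65, -1], 0], [[3, 79.5, -1], 0], [[3, 79.5, -1], 0], [[3, 79.5, -1], 0]])

```text
time: 2.5
eef_pos: [0.486, 0.1962, 0.0218]
orientation: [-0.527, 0.47, -0.471, 0.528]
ft_force: [0.6, 0.2, -0.1]
width: 0.0922
```

Call:
drive_tool(deltas=[[[0, 0, 0], 0], [[0, 0, 0], 0], [[0, 0, 0], 0], [[0, 0, 0], 0], [[0, 0, 0], 0], [[0, 0, 0], 0], [[0, 0, 0], 0], [[0, 0, 0], 0]], grip=1, squeeze=15)

```text
time: 3.5
eef_pos: [0.4852, 0.1959, 0.0208]
orientation: [0.528, -0.47, 0.47, -0.528]
ft_force: [0.1, 0.4, -0.5]
width: 0.0397
```

Call:
drive_tool(deltas=[[[10, 0, 0], 0], [[25, 0, 0], 0], [[40, 0, 0], 0], [[55, 0, 0], 0], [[70, 0, 0], 0], [[85, 0, 0], 0], [[100, 0, 0], 0], [[115, 0, 0], 0], [[130, 0, 0], 0], [[145, 0, 0], 0], [[160, 0, 0], 0], [[165, 0, 0], 0], [[165, 0, 0], 0], [[165, 0, 0], 0]])

```text
time: 5.25
eef_pos: [0.5041, 0.0322, 0.0208]
orientation: [-0.528, 0.47, -0.47, 0.528]
ft_force: [0.3, -0.4, -1.7]
width: 0.0392
```

Call:
drive_tool(deltas=[[[0, 0, 0], 0], [[0, 0, 0], 0], [[0, 0, 0], 0], [[0, 0, 0], 0], [[0, 0, 0], 0], [[0, 0, 0], 0], [[0, 0, 0], 0], [[0, 0, 0], 0]], grip=0)

```text
time: 6.25
eef_pos: [0.5041, 0.0319, 0.0208]
orientation: [0.528, -0.47, 0.47, -0.528]
ft_force: [-0.7, -0.5, -0.7]
width: 0.0922
```

Call:
drive_tool(deltas=[[[0, -30, 0], 0], [[0, -80, 0], 0], [[0, -120, 0], 0], [[-60, -120, 0], 0], [[-120, -120, 0], 0], [[-180, -120, 0], 0], [[-180, -120, 0], 0], [[-180, -120, 0], 0]])

```text
time: 7.25
eef_pos: [0.4831, 0.2106, 0.1406]
orientation: [0.528, -0.47, 0.47, -0.528]
ft_force: [0.4, 0.0, 0.2]
width: 0.0919
```

```bash
python3 - <<'E'
from h import *
c=cam("top"); save(c,"top2.png"); print(proj(c,[.505,.03,0]))
E
```

```text
[[313.42521654 245.8800556 ]]
```

View pics/top2.png

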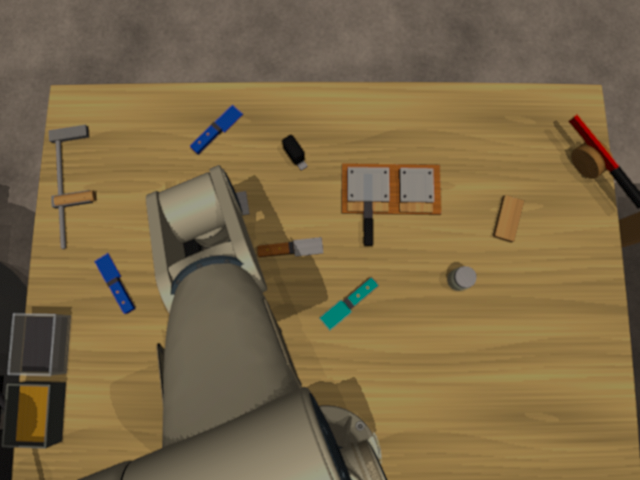

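The scraper is out and lies flat, with its handle at (272,249), its blade at (308,246) and the wide blade undisturbed at (243,203). Measuring for the regrasp.

```bash
cat >> h.py <<'E'
def blade(c,box,z,pr=True):
    hsv=cv2.cvtColor(c["frame"],cv2.COLOR_RGB2HSV); x0,y0,x1,y1=box
    m=np.zeros((480,640),np.uint8); m[y0:y1,x0:x1]=((hsv[:,:,1]<50)&(hsv[:,:,2]>80))[y0:y1,x0:x1]
    n,l,s,_=cv2.connectedComponentsWithStats(m); i=1+np.argmax(s[1:,4])
    w=ray(c,np.argwhere(l==i)[:,::-1],z)[:,:2]*1000
    r=cv2.minAreaRect(w.astype(np.float32)); print("blade",s[i],r,cv2.boxPoints(r).round(1).tolist()); return r
E
python3 - <<'E'
from h import *
c=cam("top"); blade(c,(285,225,335,265),.005)
hsv=cv2.cvtColor(c["frame"],cv2.COLOR_RGB2HSV)
# handle: dark reddish brown
x=hsv[240:258,255:300]; 
m=np.zeros((480,640),np.uint8); m[235:265,258:300]=((hsv[:,:,1]>130)&(hsv[:,:,0]<16)&(hsv[:,:,2]<150))[235:265,258:300]
p=np.argwhere(m)[:,::-1]; w=ray(c,p,.024)[:,:2]*1000; print(len(p),cv2.minAreaRect(w.astype(np.float32)), w.min(0),w.max(0))
s=cam("side"); save(s,"s2full.png"); print(proj(s,[[.505,.05,0]]))
E
```

```text
blade [294 238  29  18 410] ((502.7742614746094, 43.56105422973633), (38.370609283447266, 67.34127807617188), 6.265269756317139) [[480.0, 74.9000015258789], [487.3999938964844, 8.0], [525.5, 12.199999809265137], [518.2000122070312, 79.0999984741211]]
335 ((492.0889892578125, 127.65330505371094), (28.036832809448242, 76.57539367675781), 6.980103015899658) [475.5119041   89.05713227] [510.30104388 165.04233626]
[[306.89221357 247.58431822]]
```

```bash
python3 - <<'E'
from h import *
goto([.4945,.1135,.021],np.radians(-83.5))
E
```

```text
t [9.660e+01 1.197e+02 1.000e-01] spin -0.0 or +-pi
eef [0.4835 0.2095 0.1407] yaw -1.457 j [ 0.41  0.31  1.93 -0.    0.9   0.29] tool axes
 [[ 0.113 -0.     0.994]
 [-0.994 -0.     0.113]
 [ 0.    -1.    -0.   ]]
```

Call:
drive_tool(deltas=[[[50, 0, 0], 0], [[97, 0, 0], 0], [[97, 50, 0], 0], [[97, 90, 0], 0], [[97, 119.5, 0], 0], [[97, 119.5, 0], 0], [[97, 119.5, 0], 0]])

```text
time: 8.28
eef_pos: [0.4946, 0.1133, 0.0212]
orientation: [0.528, -0.471, 0.471, -0.527]
ft_force: [0.3, 0.2, -0.8]
width: 0.092
```

Call:
drive_tool(deltas=[[[0, 0, 0], 0], [[0, 0, 0], 0], [[0, 0, 0], 0], [[0, 0, 0], 0], [[0, 0, 0], 0], [[0, 0, 0], 0], [[0, 0, 0], 0], [[0, 0, 0], 0], [[0, 0, 0], 0]], grip=1, squeeze=40)

```text
time: 9.4
eef_pos: [0.4946, 0.1145, 0.0213]
orientation: [-0.528, 0.47, -0.47, 0.528]
ft_force: [0.8, 1.1, 0.4]
width: 0.0274
```

Call:
drive_tool(deltas=[[[0, -10, 0], 0], [[0, -30, 0], 0], [[0, -50, 0], 0], [[0, -75, 0], 0], [[0, -100, 0], 0], [[0, -100, 0], 0], [[0, -100, 0], 0]])

```text
time: 10.28
eef_pos: [0.4941, 0.1143, 0.1208]
orientation: [0.528, -0.471, 0.47, -0.528]
ft_force: [0.0, -0.0, 0.3]
width: 0.0277
```

```bash
python3 - <<'E'
from h import *
# stand-off: origin 110 mm before mouth, grasp 35 mm behind origin
a=np.radians(-1.6); M=np.array([.611,-.222]); d=np.array([np.cos(a),np.sin(a)])
goto([*(M-d*.145),.09],a)
E
```

```text
t [326.8  30.9 -66. ] spin -1.428 or +-pi
eef [0.4941 0.1143 0.1208] yaw -1.456 j [ 0.22  0.32  1.98 -0.    0.84  0.11] tool axes
 [[ 0.115 -0.     0.993]
 [-0.993 -0.     0.115]
 [ 0.    -1.    -0.   ]]
```

Call:
drive_tool(deltas=[[[36, 0, -7], -0.16], [[73, 0, -15], -0.32], [[109, 0, -22], -0.48], [[145, 0, -29], -0.63], [[182, 0, -37], -0.79], [[218, 0, -44], -0.95], [[254, 0, -51], -1.11], [[290, 0, -59], -1.27], [[327, 0, -66], -1.428], [[327, 0, -66], -1.428], [[327, 30, -66], -1.428], [[327, 60, -66], -1.428], [[327, 60, -66], -1.428], [[327, 60, -66], -1.428]])

```text
time: 12.02
eef_pos: [0.4667, -0.2175, 0.0616]
orientation: [-0.707, 0.01, -0.01, 0.707]
ft_force: [0.6, 0.2, -0.4]
width: 0.0276
```

```bash
python3 - <<'E'
from h import *
a=np.radians(-1.6); M=np.array([.611,-.222]); d=np.array([np.cos(a),np.sin(a)])
goto([*(M-d*.145),.043],a)
c=cam("top"); s=cam("side")
k=lambda t,x0,y0:cv2.resize(t["frame"][y0:y0+130,x0:x0+130],None,fx=3,fy=3,interpolation=cv2.INTER_CUBIC)
cv2.imwrite("pics/ts3.png",np.hstack([k(c,335,150),k(s,290,250)])[:,:,::-1])
E
```

```text
t [-0.6 18.6 -0.4] spin -0.0 or +-pi
eef [ 0.4667 -0.2175  0.0616] yaw -0.028 j [-0.44  0.42  2.    0.    0.72 -1.98] tool axes
 [[ 1.    -0.     0.028]
 [-0.028  0.     1.   ]
 [-0.    -1.     0.   ]]
```

View pics/ts3.png

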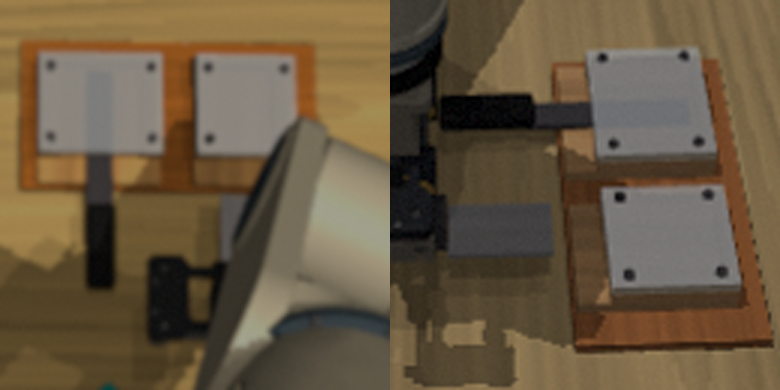

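The top view is partly blocked by the arm. The side view shows the blade held level, its end at about px (344,318)–(344,335), with the slot cover corners at (361,313), (364,347), (401,312) and (407,346). I'll compare the two within the side camera.

```bash
python3 - <<'E'
from h import *
s=cam("side")
def quad(box,z,lo,hi):
    hsv=cv2.cvtColor(s["frame"],cv2.COLOR_RGB2HSV); x0,y0,x1,y1=box
    m=np.zeros((480,640),np.uint8); m[y0:y1,x0:x1]=((hsv[:,:,1]<60)&(hsv[:,:,2]>lo)&(hsv[:,:,2]<=hi))[y0:y1,x0:x1]
    n,l,st,_=cv2.connectedComponentsWithStats(m); i=1+np.argmax(st[1:,4])
    pts=np.argwhere(l==i)[:,::-1]; w=ray(s,pts,z)[:,:2]*1000
    r=cv2.minAreaRect(w.astype(np.float32)); print(st[i],r,cv2.boxPoints(r).round(1).tolist())
    cv2.imwrite("/tmp/m%d.png"%x0,m*255)
g=cv2.cvtColor(s["frame"],cv2.COLOR_RGB2HSV)
print(g[326,300:372,2],g[326,300:372,1]); print(g[305:360,385,2])
print(g[310:342,330,2],g[310:342,330,1])
print("cover",ray(s,[[361,313.3],[364.3,347],[406.7,346],[401,311.7]],.038).round(4).tolist())
print("blade",ray(s,[[309,319],[344,318],[344.3,334.7],[309,335.3]],.0455).round(4).tolist())
quad((358,305,412,352),.038,105,255); quad((308,310,350,342),.0455,55,255)
E
```

```text
[ 27  24  19  11  13  23  20  21  27  51  69  70  68  65  65  66  67  66
  66  67  66  67  64  66  67  67  68  66  66  67  66  66  66  67  68  66
  65  66  64  64  67  66  67  70  79  87  88  79  62  74  72  87  87  85
  87  87  84  80  82  78  67  76 115 121 120 122 119 122 121 123 120 119] [ 28  32  27  23  20  33  26  12  66  20   7  11   4   8  12   8   4   8
   0   8   8  11   4   4  15   8   8   8   8  11   8   8   4  11   4   4
   4   8   4   8   8   8   4  25  81 111 104 107 156 159 135 117 126 132
 126 132 127 134 124 134 129  37  11   4   4   8   4   8   4   8   9   6]
[ 71  70  71  68  83 107 113 128 134 127 121 119 124 125 122 124 121 124
 124 122 120 122 120 122 121 120 121 122 122 122 122 121 122 124 124 122
 122 120 122 120  98  74  77  73  72  68  67  68  92 113 111 111 110 109
 111]
[85 88 86 85 88 87 87 82 69 66 65 67 65 67 69 67 66 66 64 67 68 68 65 67
 58 53 59 61 60 62 60 59] [111 107 107 108 113 108 111  87  26   8   8  11  12   0   7   4   8   8
   0   4   8   4   8  11  13  34 117 105 115 115 111 112]
cover [[0.6122, -0.1865, 0.038], [0.6101, -0.2684, 0.038], [0.6932, -0.2702, 0.038], [0.6958, -0.1865, 0.038]]
blade [[0.504, -0.2012, 0.0455], [0.5754, -0.2023, 0.0455], [0.5727, -0.243, 0.0455], [0.5029, -0.2408, 0.0455]]
[ 361  312   46   34 1304] ((652.4463500976562, -224.94781494140625), (81.02365112304688, 84.40104675292969), 88.9104232788086) [[609.5, -264.6000061035156], [693.9000244140625, -266.29998779296875], [695.4000244140625, -185.1999969482422], [611.0, -183.60000610351562]]
[309 318  36  18 583] ((538.7032470703125, -221.2218475341797), (41.46864700317383, 69.63225555419922), 87.05502319335938) [[502.8999938964844, -240.10000610351562], [572.4000244140625, -243.6999969482422], [574.5, -202.3000030517578], [505.0, -198.6999969482422]]
```

Call:
drive_tool(deltas=[[[0, 10, -0.5], 0.005], [[0, 17.2, -0.5], 0.005], [[0, 17.2, -0.5], 0.005], [[10, 17.2, -0.5], 0.005], [[20, 17.2, -0.5], 0.005], [[26, 17.2, -0.5], 0.005], [[26, 17.2, -0.5], 0.005], [[26, 17.2, -0.5], 0.005]])

```text
time: 13.18
eef_pos: [0.4923, -0.2191, 0.044]
orientation: [-0.707, 0.012, -0.011, 0.707]
ft_force: [0.2, 0.4, -0.3]
width: 0.0277
```

```bash
python3 - <<'E'
from h import *
print(bot.get_obs()["ft_force"]); s=cam("side")
cv2.imwrite("pics/s4.png",cv2.resize(s["frame"][290:365,290:420],None,fx=6,fy=6,interpolation=cv2.INTER_CUBIC)[:,:,::-1])
E
```

```text
[ 0.22203543  0.37729028 -0.30576564]
```

View pics/s4.png

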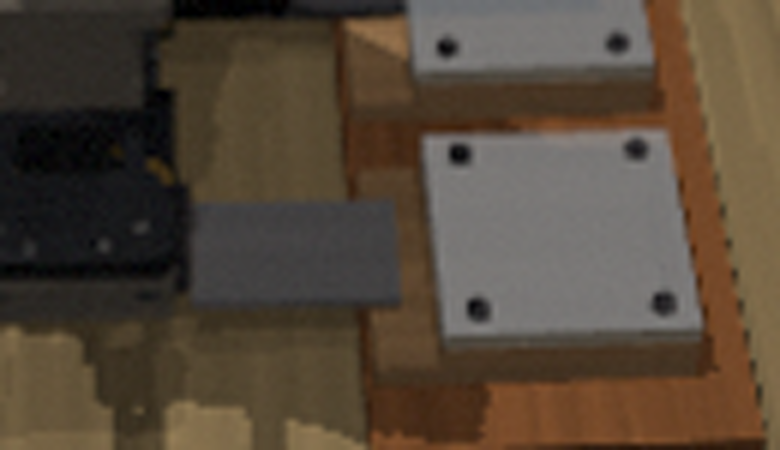

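The blade end is at crop (395,203)–(400,303), above the sill and short of the cover edge (422,135)–(443,337). I'll check the centring at the current height.

```bash
python3 - <<'E'
from h import *
s=cam("side"); g=lambda L:[[290+x/6-.4,290+y/6-.4] for x,y in L]
print("blade end/back",ray(s,g([(395,203),(400,303),(193,203),(193,306)]),.0277).round(4)[:,:2].tolist())
print("cover front/back",ray(s,g([(422,135),(443,334),(667,129),(701,328)]),.038).round(4)[:,:2].tolist())
print("sill",ray(s,g([(357,172),(372,378)]),.020).round(4)[:,:2].tolist())
E
```

```text
blade end/back [[0.5994, -0.2039], [0.5971, -0.2446], [0.53, -0.2004], [0.528, -0.2423]]
cover front/back [[0.6103, -0.1833], [0.6088, -0.2644], [0.6955, -0.185], [0.6934, -0.2663]]
sill [[0.5882, -0.1844], [0.5859, -0.2681]]
```

Call:
drive_tool(deltas=[[[0, 0, -1.4], -0.018], [[5, 0, -1.4], -0.018], [[10, 0, -1.3], -0.018], [[16, 0, -1.2], -0.018], [[22, 0, -1.2], -0.018], [[28, 0, -1.1], -0.018], [[34, 0, -1.0], -0.018], [[34, 0, -1.0], -0.018]])

```text
time: 14.28
eef_pos: [0.527, -0.2214, 0.0441]
orientation: [0.707, -0.005, 0.005, -0.707]
ft_force: [0.1, 0.8, -0.9]
width: 0.0279
```

Call:
drive_tool(deltas=[[[8, 0, 0], 0], [[16, 0, -0.1], 0], [[24, 0, -0.2], 0], [[32, 0, -0.2], 0], [[38, 0, -0.3], 0], [[42, 0, -0.3], 0], [[42, 0, -0.3], 0], [[42, 0, -0.3], 0]])

```text
time: 15.28
eef_pos: [0.5682, -0.2222, 0.044]
orientation: [-0.707, 0.005, -0.005, 0.707]
ft_force: [-0.7, -0.2, -0.7]
width: 0.0276
```

Call:
drive_tool(deltas=[[[1, 1.5, 0], 0], [[2, 1.5, 0], 0], [[3, 1.5, 0], 0], [[4, 1.5, 0], 0], [[4, 1.5, 0], 0]])

```text
time: 15.9
eef_pos: [0.5725, -0.2223, 0.0426]
orientation: [0.707, -0.005, 0.005, -0.707]
ft_force: [0.1, -0.2, -1.1]
width: 0.0277
```

Call:
drive_tool(deltas=[[[1, 0, 0], 0], [[2, 0, 0], 0], [[2, 0, 0], 0], [[2, 0, 0], 0]])

```text
time: 16.4
eef_pos: [0.5736, -0.2222, 0.0423]
orientation: [-0.707, 0.006, -0.005, 0.707]
ft_force: [-5.0, -0.3, 0.7]
width: 0.0277
```

Contact came at -5 N, at the expected home position. Releasing and retreating.

Call:
drive_tool(deltas=[[[0, 1, 0], 0], [[0, 1, 0], 0], [[0, 1, 0], 0], [[0, 1, 0], 0], [[0, 1, 0], 0], [[0, 1, 0], 0], [[0, 1, 0], 0]], grip=0)

```text
time: 17.27
eef_pos: [0.5745, -0.2224, 0.0416]
orientation: [-0.707, 0.005, -0.005, 0.707]
ft_force: [-0.2, -0.4, -0.6]
width: 0.092
```

Call:
drive_tool(deltas=[[[0, -20, 0], 0], [[0, -60, 0], 0], [[0, -110, 0], 0], [[-60, -120, 0], 0], [[-120, -120, 0], 0], [[-170, -120, 50], 0], [[-170, -120, 100], 0], [[-170, -120, 160], 0], [[-170, -120, 200], 0], [[-170, -120, 200], 0]])

```text
time: 18.52
eef_pos: [0.4077, -0.0179, 0.1628]
orientation: [-0.707, 0.003, -0.005, 0.707]
ft_force: [0.4, -0.5, 1.0]
width: 0.0919
```

```bash
python3 - <<'E'
from h import *
c=cam("top"); s=cam("side")
k=lambda t,x0,y0,w=110:cv2.resize(t["frame"][y0:y0+130,x0:x0+w],None,fx=3,fy=3,interpolation=cv2.INTER_CUBIC)
cv2.imwrite("pics/ts5.png",np.hstack([k(c,335,150),k(s,300,270)])[:,:,::-1])
blade(c,(395,160,445,205),.038)
hsv=cv2.cvtColor(c["frame"],cv2.COLOR_RGB2HSV); print(hsv[215:240:6,410:425].tolist()[2][::3])
E
```

```text
blade [ 400  169   33   34 1046] ((650.6167602539062, -222.9912567138672), (84.65938568115234, 81.20380401611328), 0.2847258150577545) [[608.0999755859375, -182.60000610351562], [608.5, -263.79998779296875], [693.0999755859375, -263.3999938964844], [692.7000122070312, -182.1999969482422]]
[[17, 156, 62], [14, 200, 130], [16, 207, 128], [16, 211, 138], [15, 181, 131]]
```

View pics/ts5.png

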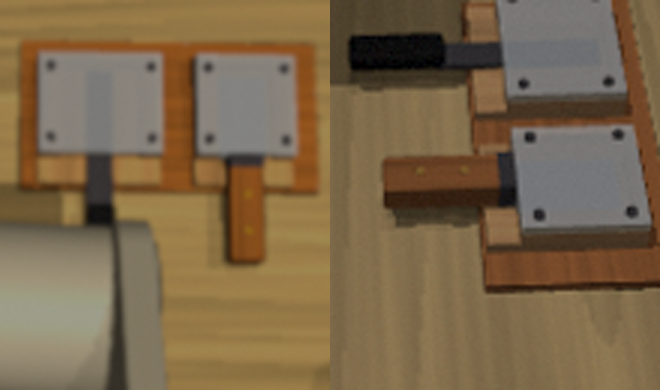

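```bash
python3 - <<'E'
from h import *
c=cam("top"); s=cam("side")
print("top butt", ray(c,[[335+228/3-.3,150+263/3-.3],[335+264/3-.3,150+262/3-.3]],.044).round(4).tolist())
print("top cover front",ray(c,[[335+196/3-.3,150+154/3-.3],[335+297/3-.3,150+154/3-.3]],.038).round(4).tolist())
print("side butt",ray(s,[[300+384/3-.3,270+157/3-.3],[300+386/3-.3,270+187/3-.3]],.044).round(4).tolist())
print("side collar front",ray(s,[[300+513/3-.3,270+152/3-.3],[300+517/3-.3,270+183/3-.3]],.044).round(4).tolist())
print("side cover front",ray(s,[[300+512/3-.3,270+130/3-.3],[300+524/3-.3,270+230/3-.3]],.038).round(4).tolist())
E
```

```text
top butt [[0.5188, -0.2046, 0.044], [0.5197, -0.2336, 0.044]]
top cover front [[0.6106, -0.1823, 0.038], [0.6109, -0.2652, 0.038]]
side butt [[0.7441, -0.2197, 0.044], [0.7405, -0.2439, 0.044]]
side collar front [[0.8321, -0.2198, 0.044], [0.828, -0.2449, 0.044]]
side cover front [[0.8387, -0.1969, 0.038], [0.825, -0.2774, 0.038]]
```

```bash
python3 - <<'E'
from h import *
s=cam("side"); c=cam("top"); g=lambda L:[[190+x/3-.3,270+y/3-.3] for x,y in L]
P=lambda n,L,z:print(n,ray(s,g(L),z)[:,:2].round(4).tolist())
P("butt",[(384,157),(386,187)],.044); P("collar",[(499,153),(503,184)],.044); P("cover",[(512,130),(526,230),(635,125),(652,226)],.038)
h=cv2.cvtColor(c["frame"],cv2.COLOR_RGB2HSV); m=np.zeros((480,640),np.uint8)
m[206:245,400:440]=((h[:,:,1]>150)&(h[:,:,2]>95)&(h[:,:,0]<18))[206:245,400:440]
# rows clear of base board: centre line of handle
for y in range(214,238,4):
    x=np.flatnonzero(m[y]); 
    if len(x): print(y,ray(c,[[x.min()-.5,y],[x.max()+.5,y]],.044)[:,:2].round(4).tolist())
E
```

```text
butt [[0.5214, -0.2085], [0.5218, -0.233]]
collar [[0.5994, -0.2092], [0.5996, -0.2346]]
cover [[0.611, -0.1857], [0.6117, -0.267], [0.6967, -0.1857], [0.6943, -0.2681]]
214 [[0.5765, -0.1913], [0.5768, -0.2767]]
218 [[0.5666, -0.208], [0.5667, -0.2348]]
222 [[0.5567, -0.2077], [0.5568, -0.2345]]
226 [[0.5468, -0.2074], [0.5469, -0.2365]]
230 [[0.5369, -0.2071], [0.537, -0.2362]]
234 [[0.5271, -0.2068], [0.5271, -0.2358]]
```

The handle butt is 90–91.5 mm from the cover front, so the scraper is home (the dark strip is the handle's own collar). It is centred to within about 4 mm. Handing in.

```bash
python3 - <<'E'
from h import *
c=cam("top"); blade(c,(222,190,252,220),.005)
print(bot.get_obs()["time"],bot.close_job())
E
```

```text
blade [225 192  24  25 473] ((610.6618041992188, 225.69500732421875), (58.14923095703125, 53.91502380371094), 10.903849601745605) [[577.0, 246.6999969482422], [587.2000122070312, 193.6999969482422], [644.2999877929688, 204.6999969482422], [634.0999755859375, 257.70001220703125]]
the job is handed in; nothing more can be done
18.875 None
```

The narrow scraper is in the free narrow slot, fully home as far as I can measure, and the job is handed in at 18.9 s of the 62 s allowed. No verdict was reported.

**What I did:** The file was in the wide slot. I pulled the narrow scraper out by its blade, laid it flat clear of the riser and let go. I then picked it up by the handle, lifted it 100 mm, turned it and slid it in until it met the cover with about 5 N. I released it and moved the arm away.

**Last checks:**
- **Depth:** the handle end is 91.5 mm (top camera) or 89.6 mm (side camera) from the cover, against a nominal 90 mm.
- **Centring:** the handle's centre line reads 2–5 mm off the slot's centre; the limit is 7 mm. The cameras disagree by about 2.5 mm on where the cover is, and the blade has only 2.5 mm of play to either side.
- **Angle:** within about 1–2° of the slot axis.
- **Wide scraper:** it measures where it started, to within about 0.1 mm.
- **File and bystanders:** the file looks unmoved in the pictures, but I did not measure it or the other objects after the last move.

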